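Lay out the pouch-packing place

TASK

Lay out the place for the next packing batch on the row of three green pads: stand the amber bottle on the pad between the timer and the white carton, the blue-lidded jar on the pad on the other side of the timer, and the yellow-lidded jar on the pad on the other side of the white carton, each upright and centred on its pad. Lay the small green carton flat on top of the white carton, centred and lengthways along it. Leave the timer, the white carton and the red-lidded jar where they stand.

Things in the scene. Friction and masses are not known exactly. Their poses are not given: they have to be found in the camera images.
- amber_bottle: small amber-brown bottle with white cap, loose; body 47 mm across and straight up to about 60 mm, 98 mm high with the cap; origin at the centre of its underside, z up
- blue_jar: clear jar with blue screw lid, loose; 44 mm across, 60 mm high; origin at the centre of its underside, z up
- yellow_jar: clear jar with yellow screw lid, loose; 40 mm across, 46 mm high; origin at the centre of its underside, z up
- green_carton: small pale green carton with a darker green band, loose, lying flat; 40 mm along its x, 63 mm along its y (long) axis, 28 mm high; origin at the centre of its underside
- white_carton: larger white carton with a dark blue band, loose, to be left in place; 52 mm along its x, 96 mm along its y (long) axis, 34 mm high; origin at the centre of its underside
- timer: white square bench timer with a grey dial on top, loose, to be left in place; 70 x 70 mm, 36 mm high; origin at the centre of its underside
- red_jar: clear jar with red screw lid, loose, to be left in place; 50 mm across, 52 mm high; origin at the centre of its underside
- pad_mid: fixed round green pad with a thin white ring, 72 mm across, 3 mm thick; origin at the centre of its underside; y axis along the row of pads (to the robot's left at yaw 0). The middle pad. The three pads stand in one row, 240 mm from centre to centre; the timer stands in one of the two gaps and the white carton in the other, each 120 mm from the pads beside it; which is where varies
- pad_left: fixed round green pad with a thin white ring, 72 mm across, 3 mm thick; origin at the centre of its underside; y axis along the row of pads (to the robot's left at yaw 0). The end pad at the robot's left
- pad_right: fixed round green pad with a thin white ring, 72 mm across, 3 mm thick; origin at the centre of its underside; y axis along the row of pads (to the robot's left at yaw 0). The end pad at the robot's right

How it is judged:
At the end, for the whole second after the job is handed in: Bottle and jars upright on their pads, within 12 mm of centre; blue-lidded jar next to the timer, yellow next to the white carton; green carton flat on the white one, within 10 mm across, 12 mm along, 0.2 rad; all at rest; timer, white carton, red-lidded jar upright, moved under 20 mm (horizontal distance between amber_bottle and pad_mid below 0.012 m and z of amber_bottle in the frame of pad_mid between 0.0005 and 0.0065 m and angle between each of amber_bottle, green_carton, timer, white_carton, red_jar's own z axis and vertical below 0.1 rad and ((horizontal distance between blue_jar and pad_left below 0.012 m and z of blue_jar in the frame of pad_left between 0.0005 and 0.0065 m and angle between each of blue_jar, yellow_jar's own z axis and vertical below 0.1 rad and horizontal distance between yellow_jar and pad_right below 0.012 m and z of yellow_jar in the frame of pad_right between 0.0005 and 0.0065 m and y of timer in the frame of pad_mid above 0 m) or (horizontal distance between blue_jar and pad_right below 0.012 m and z of blue_jar in the frame of pad_right between 0.0005 and 0.0065 m and angle between each of blue_jar, yellow_jar's own z axis and vertical below 0.1 rad and horizontal distance between yellow_jar and pad_left below 0.012 m and z of yellow_jar in the frame of pad_left between 0.0005 and 0.0065 m and y of timer in the frame of pad_mid below 0 m)) and x of green_carton in the frame of white_carton between -0.01 and 0.01 m and y of green_carton in the frame of white_carton between -0.012 and 0.012 m and z of green_carton in the frame of white_carton between 0.03 and 0.039 m and angle between the y axis of green_carton and the y axis of white_carton, either way round below 0.2 rad and linear speed of each of amber_bottle, blue_jar, yellow_jar, green_carton below 0.02 m/s and distance of each of timer, white_carton, red_jar from where it was at the start of the episode below 0.02 m); the robot touches nothing.
It fails at once if the timer is pushed more than 30 mm from its place (distance of timer from where it was at the start of the episode above 0.03 m).
It fails at once if the white carton is pushed more than 30 mm from its place (distance of white_carton from where it was at the start of the episode above 0.03 m).
It fails at once if the red-lidded jar is pushed more than 30 mm from its place (distance of red_jar from where it was at the start of the episode above 0.03 m).
It also fails if it takes over 109 s, if anything falls off the work surface, if the arm or the gripper's body presses on something with over 40 N, if the wrist force passes 120 N, or if a joint passes its speed limit or range.

ROBOT

A 7-joint arm with a two-finger parallel gripper is mounted at the origin on a cart in front of the work surface, level with it; the furniture and walls round the work are solid. World frame = base frame: x ahead of the robot, y to its left, z up, the work surface at z = 0. Lengths are in m, angles in rad, forces in N, time in s.
With the tool pointing down it reaches from about 0.4 to 0.85 m from the base axis. Payload 4.4 kg.
Tool frame: the origin (TCP) lies midway between the tips of the shut fingers; the grasp point (between the pads) lies 19 mm behind it (bot.hold_point_z is the distance from the TCP to the grasp point, in m); z points along the fingers, y is the line along which they close (so a half turn about z gives the same grasp; the last joint's range is limited). The gripper opens to 94 mm and grips with 3 to 60 N. Pads are 16 mm wide; open, the fingers measure 119 mm over their backs; the gripper's body (75 mm by 177 mm) begins 78 mm behind the grasp point.
Start: joints at [1.061, 0.628, 0.038, 1.517, -0.027, 0.996, -0.02], TCP at [0.279, -0.587, 0.205] pointing down, gripper open.
Joint ranges: [-3.06, 3.06], [-0.37, 2.12], [-1.25, 1.32], [0.18, 2.47], [-1.1, 4.24], [0.23, 1.98], [-2.94, 2.94]. Speed limits (rad/s): [2.57, 2.57, 3.14, 3.14, 3.14, 3.14, 3.14].

INTERFACE

Orientations are given as a 3x3 rotation matrix whose columns are the frame's x, y, z axes.
In Python, from plant import bot gives the robot as it stands.
- The arm moves only by the shell command python3 shift.py FILE [FORCE], which reads ROWS from the file FILE. ROWS is one flat JSON list of numbers that holds 1 to 10 rows one after another, with no inner brackets; each row has 7 numbers: the finger opening in m, then dx, dy, dz in units of 50 mm, then a rotation vector rx, ry, rz in rad; each row is the pose to reach, as a shift and turn from the pose commanded when the command began, along the tool's axes at that moment; what a row does not reach only later rows make up. A row lasts 1/10 s, in which the tool goes at most 0.05 m and 0.15 rad, less where a joint would pass 70% of its speed; a pose out of reach is approached as far as the arm can. The fingers move at their own pace and stop on an object; FORCE is the grip in N (left out, the last holds). Time passes only in rows, so rows that do not move let the fingers close. It prints the time, the measured TCP pose, the force, the opening and the grip force at its end. Input that does not fit is refused with a message, and nothing moves.
- bot.sense(): the state, without advancing time (a new reading comes with each control period).
- bot.snapshot(name): name is "scene" or "side" or "wrist"; returns a dict with "img" (384x512x3 uint8, red, green, blue), "K" (3x3 intrinsics, pixels), "eye" and "orientation" of the camera in the world; the wrist camera has in their place "hand_eye" (4x4, takes a point from camera to tool coordinates, whose origin is the TCP and whose axes are the flange's). Camera axes: x right, y down, z forward; pixel columns grow to the right and rows downward; lengths in m; the calibration is good to about 2 mm. A picture is of the moment at which its call begins: read the wrist's pose just before it. There is no depth.
- bot.hand_in(): hands the job in; it is judged then, once.
The state is a dict: "t": time; "joint_pos": joint angles; "dq": joint speeds; "joint_torque": joint torques, N m; "ee_pos": TCP position; "ee_rot": TCP orientation; "ft_force": force on the tool from outside, world axes, zero at the start; "moment": the same for the moment, N m; "grip_width": finger opening in m; "grasp_force": force on a finger pad.
Only numpy, scipy, OpenCV 4.12 (cv2) and the standard library are available. Lean on these libraries where they do the work, as an engineer would, in place of code of your own. Each camera call takes 0.05 s, during which the arm holds its last target. There are 200 camera calls.

## Working session

There is one attempt and no reset: what is moved stays moved. The work goes in short steps, Python scripts to look and compute and a shell command to move; the robot and the scene stay as the last step left them, time stands still between calls to the robot, and variables do not carry over. Pictures are saved under pics/ and viewed, at most 14 in all, crops included, and the job is handed in when it is done.

```bash
ls; mkdir -p pics
python3 - <<'E'
from plant import bot
import cv2,numpy as np
s=bot.sense();print(s['t'],s['ee_pos'],np.round(s['ee_rot'],3).tolist(),bot.hold_point_z,s['grip_width'])
for n in("scene","side"):
    d=bot.snapshot(n);cv2.imwrite(f"pics/{n}0.png",cv2.resize(d['img'][:,:,::-1],(800,600),interpolation=cv2.INTER_CUBIC));print(d['K'].tolist(),d['eye'],np.round(d['orientation'],3).tolist())
    np.savez(f"{n}0.npz",**d)
E
```

```text
pics
plant.py
shift.py
0.0 [ 0.2788406  -0.58645395  0.20459481] [[0.903, 0.429, -0.001], [0.429, -0.903, 0.002], [-0.0, -0.002, -1.0]] 0.0188 0.09407659087078805
[[469.50971227044147, 0.0, 255.4334973449403], [0.0, 469.50971227044147, 184.6098670930695], [0.0, 0.0, 1.0]] [-0.51082757 -0.69628952  0.71246076] [[0.568, -0.402, 0.718], [-0.823, -0.264, 0.503], [-0.013, -0.877, -0.481]]
[[417.82720329099845, 0.0, 257.22249322743306], [0.0, 417.82720329099845, 187.935016914599], [0.0, 0.0, 1.0]] [0.37613656 1.01033638 0.4476164 ] [[-0.994, -0.024, 0.108], [-0.11, 0.368, -0.923], [-0.017, -0.929, -0.369]]
```

View pics/scene0.png

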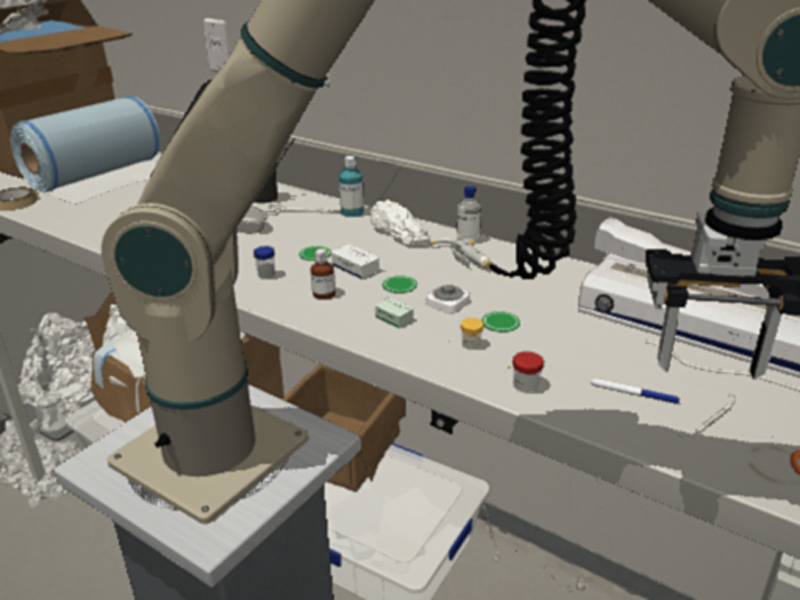

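View pics/side0.png

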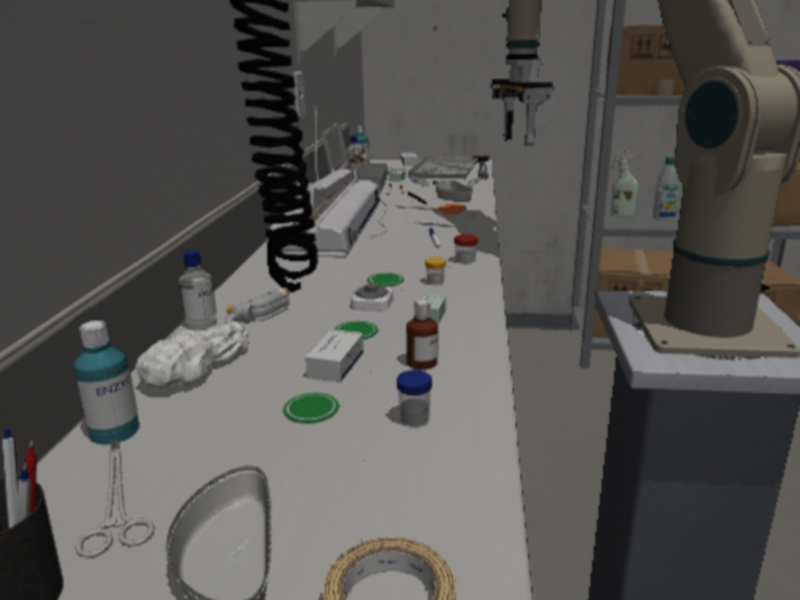

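The timer stands between the mid and right pads and the white carton between the mid and left pads, so blue goes to the right pad and yellow to the left. Scene pixels: pads at (316,253), (400,284) and (501,321); lids blue (264,251), amber (320,256), yellow (472,325) and red (528,360). Side pixels: pads at (311,407), (356,329) and (386,279).

```bash
cat > h.py <<'E'
import numpy as np,cv2
from plant import bot
def ray(d,p):
    return d['orientation']@np.linalg.inv(d['K'])@np.array([p[0],p[1],1.])
def plane(d,p,z):
    r=ray(d,p);return d['eye']+r*(z-d['eye'][2])/r[2]
def wrist(name=None):
    s=bot.sense();d=dict(bot.snapshot("wrist"));T=np.eye(4);T[:3,:3]=s['ee_rot'];T[:3,3]=s['ee_pos']
    M=T@d['hand_eye'];d['eye']=M[:3,3];d['orientation']=M[:3,:3]
    if name: cv2.imwrite(f"pics/{name}.png",cv2.resize(d['img'][:,:,::-1],(800,600),interpolation=cv2.INTER_CUBIC));np.savez(name+".npz",**d)
    return d
def tri(d1,p1,d2,p2):
    A=np.stack([ray(d1,p1),-ray(d2,p2)],1);x=np.linalg.lstsq(A,d2['eye']-d1['eye'],rcond=None)[0]
    a=d1['eye']+ray(d1,p1)*x[0];b=d2['eye']+ray(d2,p2)*x[1];return (a+b)/2,np.linalg.norm(a-b)
def go(xy,z,yax=None):
    "tool-axis shift from present pose to TCP world target; yaw turn so that tool y lies along angle yax"
    s=bot.sense();R=s['ee_rot'];print('shift',np.round(R.T@(np.array([*xy,z])-s['ee_pos']),4),end=' ')
    if yax is not None:
        c=np.arctan2(R[1,1],R[0,1]);w=(yax-c+np.pi/2)%np.pi-np.pi/2;print('rz',round(-w,4),'q7',s['joint_pos'][6],end='')
    print()
E
python3 - <<'E'
from h import *
S=dict(np.load('scene0.npz'));D=dict(np.load('side0.npz'))
f=lambda p:((p[0]+.5)*.64-.5,(p[1]+.5)*.64-.5)
for n,a,b,z in [('padL',(316,253),(311,407),.003),('padM',(400,284),(356,329),.003),('padR',(501,321),(386,279),.003),('blue',(264,251),(414,380),.06),('amb',(320,253),(422,306),.098),('yel',(472,325),(435,263),.046),('red',(528,360),(466,239),.052),('timer',(448,291),(372,292),.04),('white',(357,258),(335,345),.034),('green',(395,309),(432,303),.028),('coil',(545,268),(290,285),.0)]:
    print(n,*[np.round(plane(d,f(p),z)[:2],3) for d,p in((S,a),(D,b))],np.round(tri(S,f(a),D,f(b))[0],3))
s=bot.sense()
print(wrist()['orientation'].round(2).tolist(), bot.snapshot('wrist')['hand_eye'].round(3).tolist(),bot.snapshot('wrist')['K'].tolist())
E
```

```text
padL [0.582 0.293] [0.581 0.299] [0.583 0.294 0.001]
padM [0.565 0.055] [0.565 0.057] [0.565 0.056 0.003]
padR [ 0.549 -0.183] [ 0.547 -0.179] [ 0.548 -0.183  0.002]
blue [0.443 0.309] [0.445 0.319] [0.446 0.313 0.057]
amb [0.44  0.154] [0.446 0.178] [0.448 0.162 0.092]
yel [ 0.445 -0.179] [ 0.45  -0.157] [ 0.451 -0.175  0.041]
red [ 0.394 -0.31 ] [ 0.394 -0.296] [ 0.395 -0.308  0.049]
timer [ 0.536 -0.076] [ 0.548 -0.015] [ 0.557 -0.061  0.024]
white [0.563 0.162] [0.572 0.18 ] [0.574 0.17  0.028]
green [ 0.442 -0.018] [ 0.445 -0.002] [ 0.446 -0.015  0.024]
coil [ 0.797 -0.158] [ 0.73  -0.142] [ 0.748 -0.171  0.006]
[[0.43, -0.87, -0.26], [-0.9, -0.41, -0.12], [-0.0, 0.29, -0.96]] [[-0.001, -0.958, -0.287, 0.084], [1.0, -0.001, -0.001, -0.0], [0.001, -0.287, 0.958, -0.178], [0.0, 0.0, 0.0, 1.0]] [[295.9306771872088, 0.0, 255.37997752086844], [0.0, 295.9306771872088, 191.71310891410826], [0.0, 0.0, 1.0]]
```

The manual's scale: shifts go in units of 50 mm. Converting my numbers, 0.3 m is 6, 0.18 m is 3.6.

```bash
echo '[0.094,0.6,-0.72,-0.14,0,0,0.05,0.094,1.2,-1.4,-0.28,0,0,0.1,0.094,1.8,-2.1,-0.4,0,0,0.15,0.094,2.4,-2.8,-0.54,0,0,0.2,0.094,3,-3.5,-0.68,0,0,0.25,0.094,3.6,-4.2,-0.8,0,0,0.3,0.094,4.2,-4.9,-1,0,0,0.35,0.094,4.8,-5.6,-1.2,0,0,0.4,0.094,5.4,-6.3,-1.4,0,0,0.45,0.094,6,-6.9,-1.6,0,0,0.51]' > next.json && python3 shift.py next.json; python3 -c "
from h import *
go((.46,.06),.30,np.pi/2-.07)"
```

```text
t: 1.25
ee_pos: [0.4018, -0.1444, 0.2861]
ee_rot: [[0.998, -0.068, 0.0], [-0.068, -0.998, 0.0], [0.0, -0.0, -1.0]]
ft_force: [1.0, -0.5, 0.6]
grip_width: 0.094
grasp_force: 0.0
shift [ 0.0442 -0.2079 -0.0139] rz 0.0021 q7 -1.3384249590438502
```

Converted, -0.208 m is -4.16, -0.17 m is -3.4.

```bash
echo '[0.094,0.2,-0.8,-0.06,0,0,0,0.094,0.4,-1.7,-0.12,0,0,0,0.094,0.6,-2.6,-0.2,0,0,0,0.094,0.8,-3.4,-0.28,0,0,0,0.094,0.88,-4.16,-0.28,0,0,0,0.094,0.88,-4.16,-0.28,0,0,0,0.094,0.88,-4.16,-0.28,0,0,0]' > next.json && python3 shift.py next.json; python3 -c "
from h import *
wrist('w1')"
```

```text
t: 1.95
ee_pos: [0.4593, 0.0584, 0.2993]
ee_rot: [[0.998, -0.064, -0.001], [-0.064, -0.998, -0.0], [-0.001, 0.0, -1.0]]
ft_force: [0.3, -0.9, 0.5]
grip_width: 0.0943
grasp_force: 0.0
```

View pics/w1.png

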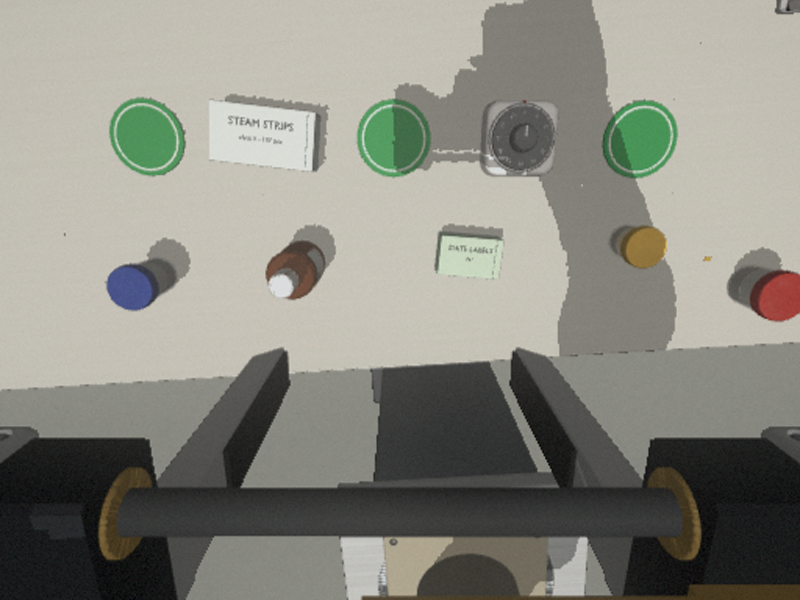

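Wrist view (800×600): pads at (147,136), (394,138) and (640,138). White carton at about (262,135), timer (520,138), blue lid (132,287), amber cap (281,284), green carton (470,256), yellow lid (643,247), red lid (778,295).

Run:
```python
from h import *
d=dict(np.load('w1.npz'));im=d['img'];hsv=cv2.cvtColor(im,cv2.COLOR_RGB2HSV)
def blobs(lo,hi,z,n,rect=False):
    m=cv2.inRange(hsv,lo,hi);m[235:]=0;m=cv2.morphologyEx(m,cv2.MORPH_CLOSE,np.ones((5,5)))
    for c in sorted(cv2.findContours(m,0,1)[0],key=cv2.contourArea)[::-1][:n]:
        if cv2.contourArea(c)<60: continue
        P=np.array([plane(d,p,z)[:2] for p in c[:,0].astype(float)]).astype(np.float32)*1000
        if rect: r=cv2.minAreaRect(P);print(' rect',np.round(r,1) if 0 else r)
        else: r=cv2.fitEllipse(P);print(' c',np.round(r[0],1),'axes',np.round(r[1],1))
print('pads');blobs((50,120,60),(80,255,255),.003,3)
print('blue');blobs((105,100,60),(130,255,255),.057,1)
print('yel');blobs((15,150,110),(28,255,255),.043,1)
print('red');blobs((170,150,80),(180,255,255),.049,1);blobs((0,180,80),(6,255,255),.049,1)
print('amber');blobs((2,80,30),(14,255,140),.06,2)
print('green');blobs((40,25,60),(75,110,255),.028,1,True)
c=[im[55:115,130:210],im[140:185,270:330],im[145:195,165:210]]
c=[cv2.resize(x,(0,0),fx=6,fy=6,interpolation=cv2.INTER_NEAREST) for x in c]
o=np.zeros((600,800,3),np.uint8);o[:360,:480]=c[0];o[:300,485:755]=c[2];o[330:600,420:780]=c[1]
cv2.imwrite('pics/c1.png',o[:,:,::-1])
```

```text
pads
 c [ 548.5 -182.6] axes [63.  67.1]
 c [580.  298.3] axes [47.7 59.1]
 c [566.2  66.5] axes [15.7 36.5]
blue
 c [444.8 314.6] axes [40.  40.4]
yel
 c [ 449.9 -173.4] axes [31.6 32.4]
red
amber
 c [448.6 160.3] axes [40.8 43.2]
 c [ 393.9 -308. ] axes [52.3 76.9]
green
 rect ((578.8626098632812, 283.58685302734375), (67.59864807128906, 68.46566009521484), 20.52520751953125)
```

View pics/c1.png

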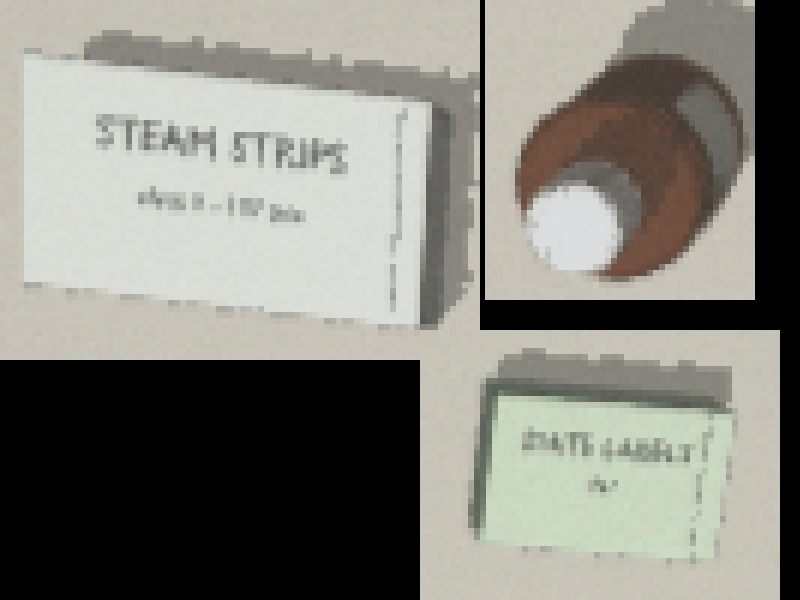

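White carton top corners are at (133.7,64), (202,72), (199.7,109.2) and (133.7,102.5) in raw pixels. Green carton top corners are (282.7,150.7), (322,153.3), (319,178) and (280.3,175), and the amber cap top is at (179.7,182.5).

Run:
```python
from h import *
d=dict(np.load('w1.npz'));hsv=cv2.cvtColor(d['img'],cv2.COLOR_RGB2HSV)
for n,c,z in[('white',[(133.7,64),(202,72),(199.7,109.2),(133.7,102.5)],.034),('green',[(282.7,150.7),(322,153.3),(319,178),(280.3,175)],.028)]:
    P=np.array([plane(d,(a-.5,b-.5),z)[:2] for a,b in c])*1000
    v=(P[0]+P[3]-P[1]-P[2])/2;w=(P[0]+P[1]-P[2]-P[3])/2
    print(n,P.mean(0).round(1),'L',np.linalg.norm(v).round(1),'W',np.linalg.norm(w).round(1),'ang long',np.degrees(np.arctan2(v[1],v[0])).round(1),'short',np.degrees(np.arctan2(w[1],w[0])).round(1))
print('cap',plane(d,(179.2,182),.098)[:2],'shoulder',plane(d,(185.7,175.8),.063)[:2],'timer',plane(d,(520*.64,138*.64),.038)[:2])
m=cv2.inRange(hsv,(50,80,40),(85,255,255))
for x in((50,150),(210,300),(370,450)):
    q=np.zeros_like(m);q[50:125,x[0]:x[1]]=m[50:125,x[0]:x[1]]
    q=cv2.morphologyEx(q,cv2.MORPH_OPEN,np.ones((2,2)))
    p=cv2.convexHull(cv2.findNonZero(q))[:,0]
    P=np.array([plane(d,a.astype(float),.003)[:2] for a in p]).astype(np.float32)*1000
    r=cv2.fitEllipse(P);print('pad',np.round(r[0],1),np.round(r[1],1))
go((.447,.161),.1,np.pi/2-.07)
```

```text
white [572.7 176.8] L 94.6 W 50.8 ang long 80.3 short -10.5
green [448.3 -10.3] L 60.5 W 38.5 ang long 82.1 short -7.4
cap [0.44906989 0.16062521] shoulder [0.44897604 0.15990666] timer [ 0.55522122 -0.05640308]
pad [579.1 295. ] [69.7 70.4]
pad [562.4  56.4] [69.7 69.8]
pad [ 546.  -182.2] [70.1 70.5]
shift [-0.0191 -0.103   0.1992] rz 0.0034 q7 -1.8426527564578683
```

Converted, 0.269 m is 5.38, -0.1007 m is -2.014.

```bash
echo '[0.094,-0.12,-0.7,0.6,0,0,0,0.094,-0.24,-1.4,1.2,0,0,0,0.094,-0.336,-2.014,1.8,0,0,0,0.094,-0.336,-2.014,2.6,0,0,0,0.094,-0.336,-2.014,3.4,0,0,0,0.094,-0.336,-2.014,4.1,0,0,0,0.094,-0.336,-2.014,4.6,0,0,0,0.094,-0.336,-2.014,5,0,0,0,0.094,-0.336,-2.014,5.38,0,0,0,0.094,-0.336,-2.014,5.38,0,0,0]' > next.json && python3 shift.py next.json; echo '[0.06,0,0,0,0,0,0,0.03,0,0,0,0,0,0,0.03,0,0,0,0,0,0,0.03,0,0,0,0,0,0,0.03,0,0,0,0,0,0,0.03,0,0,0,0,0,0,0.03,0,0,0,0,0,0]' > next.json && python3 shift.py next.json 20; python3 -c "
from h import *
go((.449,.160),.03);go((.5625,.0564),.16,np.radians(86))"
```

```text
t: 3.0
ee_pos: [0.4484, 0.157, 0.0288]
ee_rot: [[0.998, -0.069, -0.004], [-0.069, -0.998, -0.003], [-0.003, 0.003, -1.0]]
ft_force: [-0.6, 0.0, 0.2]
grip_width: 0.0935
grasp_force: 0.0
t: 3.7
ee_pos: [0.4496, 0.1597, 0.0306]
ee_rot: [[0.998, -0.066, 0.0], [-0.066, -0.998, 0.0], [0.0, -0.0, -1.0]]
ft_force: [0.0, 0.0, 2.6]
grip_width: 0.0445
grasp_force: 20.0
shift [-0.0007 -0.0003  0.0006] 
shift [ 0.1195  0.0956 -0.1293] rz 0.0037 q7 -2.1426705561998842
```

Converted, 0.1195 m is 2.39, 0.0956 m is 1.912.

```bash
echo '[0.03,0,0,-0.4,0,0,0,0.03,0,0,-1,0,0,0,0.03,0,0,-1.6,0,0,0,0.03,0.5,0.4,-1.8,0,0,0,0.03,1,0.8,-1.8,0,0,0,0.03,1.5,1.2,-1.8,0,0,0,0.03,2,1.6,-1.8,0,0,0,0.03,2.39,1.912,-1.8,0,0,0,0.03,2.39,1.912,-1.4,0,0,0,0.03,2.39,1.912,-1,0,0,0]' > next.json && python3 shift.py next.json; echo '[0.03,0,0,0.2,0,0,0,0.03,0,0,0.4,0,0,0,0.03,0,0,0.6,0,0,0,0.03,0,0,0.76,0,0,0,0.03,0,0,0.84,0,0,0,0.03,0,0,0.9,0,0,0,0.03,0,0,0.9,0,0,0,0.03,0,0,0.9,0,0,0]' > next.json && python3 shift.py next.json;python3 -c "
from h import *
go((.5625,.0564),.0346)"
```

```text
t: 4.7
ee_pos: [0.5632, 0.0551, 0.0801]
ee_rot: [[0.998, -0.068, 0.001], [-0.068, -0.998, -0.0], [0.001, 0.0, -1.0]]
ft_force: [0.0, 0.7, -1.3]
grip_width: 0.045
grasp_force: 19.9
t: 5.5
ee_pos: [0.5627, 0.0563, 0.0358]
ee_rot: [[0.998, -0.066, 0.001], [-0.066, -0.998, 0.0], [0.001, -0.0, -1.0]]
ft_force: [0.3, -0.7, -1.2]
grip_width: 0.045
grasp_force: 19.9
shift [-0.0002 -0.0001  0.0012]
```

Converted, -0.02 m is -0.4, -0.1 m is -2.

```bash
echo '[0.03,0,0,0.02,0,0,0,0.03,0,0,0.04,0,0,0,0.03,0,0,0.04,0,0,0,0.05,0,0,0.04,0,0,0,0.066,0,0,0.04,0,0,0,0.066,0,0,0.04,0,0,0,0.066,0,0,-0.4,0,0,0,0.066,0,0,-1.2,0,0,0,0.066,0,0,-2,0,0,0,0.066,0,0,-2,0,0,0]' > next.json && python3 shift.py next.json;python3 -c "
from h import *
go((.445,.3145),.02,np.radians(86))"
```

```text
t: 6.5
ee_pos: [0.5663, 0.0569, 0.1405]
ee_rot: [[0.998, -0.066, 0.01], [-0.066, -0.998, 0.001], [0.01, -0.002, -1.0]]
ft_force: [0.6, 0.4, -0.6]
grip_width: 0.0655
grasp_force: 0.0
shift [-0.1393 -0.2488  0.1197] rz 0.0035 q7 -1.875395765369241
```

```bash
echo '[0.066,-0.4,-0.7,-0.2,0,0,0,0.09,-0.8,-1.5,-0.2,0,0,0,0.094,-1.2,-2.3,-0.2,0,0,0,0.094,-1.6,-3.1,-0.2,0,0,0,0.094,-2,-3.8,-0.2,0,0,0,0.094,-2.4,-4.5,0,0,0,0,0.094,-2.69,-5,0.4,0,0,0,0.094,-2.69,-5,1,0,0,0,0.094,-2.69,-5,1,0,0,0,0.094,-2.69,-5,1,0,0,0]' > next.json && python3 shift.py next.json;python3 -c "
from h import *
go((.445,.3145),.02,np.radians(86));wrist('w2')"
```

```text
t: 7.5
ee_pos: [0.4446, 0.3136, 0.0851]
ee_rot: [[0.998, -0.067, -0.001], [-0.067, -0.998, -0.002], [-0.001, 0.002, -1.0]]
ft_force: [0.0, 0.2, 0.8]
grip_width: 0.094
grasp_force: 0.0
shift [ 0.0004 -0.001   0.0651] rz 0.0029 q7 -2.387714207400271
```

View pics/w2.png

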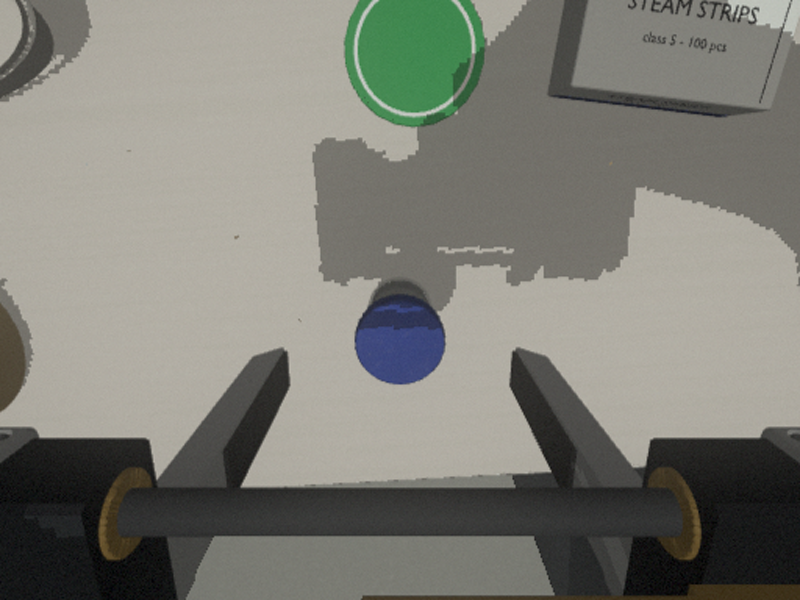

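The blue lid is centred between the fingers at about (400,342), and the left pad is at about (415,50).

```bash
python3 -c "
from h import *
d=dict(np.load('w2.npz'))
print(plane(d,(256-.5,342*.64-.5),.06),plane(d,(400.5*.64,298*.64),.06),plane(d,(400.5*.64,384*.64),.06),plane(d,(415*.64,51*.64),.003))"
echo '[0.094,0,0,0.4,0,0,0,0.094,0,0,0.8,0,0,0,0.094,0,0,1.1,0,0,0,0.094,0,0,1.3,0,0,0,0.094,0,0,1.3,0,0,0,0.06,0,0,1.3,0,0,0,0.03,0,0,1.3,0,0,0,0.03,0,0,1.3,0,0,0,0.03,0,0,1.3,0,0,0,0.03,0,0,1.3,0,0,0]' > next.json && python3 shift.py next.json 15;python3 -c "
from h import *
go((.546,-.1822),.085,np.radians(86))"
```

```text
[0.44665747 0.3137438  0.06      ] [0.46784493 0.31171805 0.06      ] [0.42435764 0.31463218 0.06      ] [0.5805119  0.29656764 0.003     ]
t: 8.55
ee_pos: [0.4449, 0.3148, 0.0208]
ee_rot: [[0.998, -0.066, 0.0], [-0.066, -0.998, 0.0], [0.0, -0.0, -1.0]]
ft_force: [0.4, 0.4, 0.7]
grip_width: 0.0576
grasp_force: 0.0
shift [ 0.1337  0.4892 -0.0643] rz 0.0037 q7 -2.4008595771586445
```

Converted, -0.02 m is -0.4, 0.02 m is 0.4.

```bash
echo '[0.03,0,0,0,0,0,0,0.03,0,0,0,0,0,0,0.03,0,0,0,0,0,0,0.03,0,0,-0.4,0,0,0,0.03,0,0,-1.2,0,0,0,0.03,0,0,-2,0,0,0,0.03,0.2,0.7,-2.3,0,0,0,0.03,0.4,1.5,-2.3,0,0,0,0.03,0.64,2.4,-2.3,0,0,0,0.03,0.9,3.3,-2.3,0,0,0]' > next.json && python3 shift.py next.json 15; echo '[0.03,0.26,0.92,0,0,0,0,0.03,0.52,1.84,0,0,0,0,0.03,0.78,2.76,0,0,0,0,0.03,1.04,3.68,0,0,0,0,0.03,1.26,4.6,0,0,0,0,0.03,1.5,5.5,0,0,0,0,0.03,1.66,6.1,0,0,0,0,0.03,1.764,6.484,0.2,0,0,0,0.03,1.764,6.484,0.4,0,0,0,0.03,1.764,6.484,0.4,0,0,0]' > next.json && python3 shift.py next.json;python3 -c "
from h import *
go((.546,-.1822),.0245,np.radians(86))"
```

```text
t: 9.55
ee_pos: [0.4787, 0.1457, 0.1357]
ee_rot: [[0.998, -0.065, 0.0], [-0.065, -0.998, 0.0], [0.0, -0.0, -1.0]]
ft_force: [1.0, -0.3, 0.6]
grip_width: 0.0417
grasp_force: 15.0
t: 10.55
ee_pos: [0.5435, -0.1801, 0.1133]
ee_rot: [[0.998, -0.065, -0.004], [-0.065, -0.998, 0.003], [-0.004, -0.002, -1.0]]
ft_force: [-0.6, 0.9, -0.8]
grip_width: 0.0422
grasp_force: 15.0
shift [0.003  0.0022 0.0888] rz 0.0047 q7 -1.4821298234132951
```

Converted, 0.085 m is 1.7, 0.08 m is 1.6.

```bash
echo '[0.03,0,0,0.4,0,0,0,0.03,0,0,1,0,0,0,0.03,0,0,1.4,0,0,0,0.03,0,0,1.6,0,0,0,0.03,0,0,1.7,0,0,0,0.03,0,0,1.7,0,0,0]' > next.json && python3 shift.py next.json;python3 -c "
from h import *
go((.546,-.1822),.0238)"
```

```text
t: 11.15
ee_pos: [0.5454, -0.181, 0.0304]
ee_rot: [[0.998, -0.065, -0.0], [-0.065, -0.998, 0.001], [-0.0, -0.001, -1.0]]
ft_force: [0.0, 0.1, -0.1]
grip_width: 0.0414
grasp_force: 15.0
shift [0.0007 0.0011 0.0066]
```

Converted, 0.006 m is 0.12, -0.07 m is -1.4.

```bash
echo '[0.03,0,0.02,0.06,0,0,0,0.03,0,0.02,0.12,0,0,0,0.03,0,0.02,0.12,0,0,0,0.05,0,0.02,0.12,0,0,0,0.066,0,0.02,0.12,0,0,0,0.066,0,0.02,0.12,0,0,0,0.07,0,0,-0.6,0,0,0,0.08,0,0,-1.4,0,0,0,0.09,0,0,-1.4,0,0,0,0.094,0,0,-1.4,0,0,0]' > next.json && python3 shift.py next.json;python3 -c "
from h import *
go((.4495,-.174),.006,np.radians(86))"
```

```text
t: 12.15
ee_pos: [0.5459, -0.1826, 0.1015]
ee_rot: [[0.998, -0.066, 0.002], [-0.066, -0.998, -0.001], [0.002, 0.001, -1.0]]
ft_force: [-0.1, -1.1, -1.1]
grip_width: 0.0906
grasp_force: 0.0
shift [-0.097  -0.0022  0.0952] rz 0.0034 q7 -1.4869152136285593
```

Converted, -0.097 m is -1.94, -0.085 m is -1.7.

```bash
echo '[0.094,-0.6,0,0,0,0,0,0.094,-1.2,-0.02,0,0,0,0,0.094,-1.7,-0.04,0,0,0,0,0.094,-1.94,-0.04,0.2,0,0,0,0.094,-1.94,-0.04,0.2,0,0,0,0.094,-1.94,-0.04,0.2,0,0,0]' > next.json && python3 shift.py next.json;python3 -c "
from h import *
wrist('w3');go((.4495,-.174),.01)"
```

```text
t: 12.75
ee_pos: [0.4488, -0.1738, 0.0899]
ee_rot: [[0.998, -0.066, -0.001], [-0.066, -0.998, 0.0], [-0.001, -0.0, -1.0]]
ft_force: [1.1, 0.2, 0.1]
grip_width: 0.0938
grasp_force: 0.0
shift [-0.0001  0.0002  0.0802]
```

View pics/w3.png

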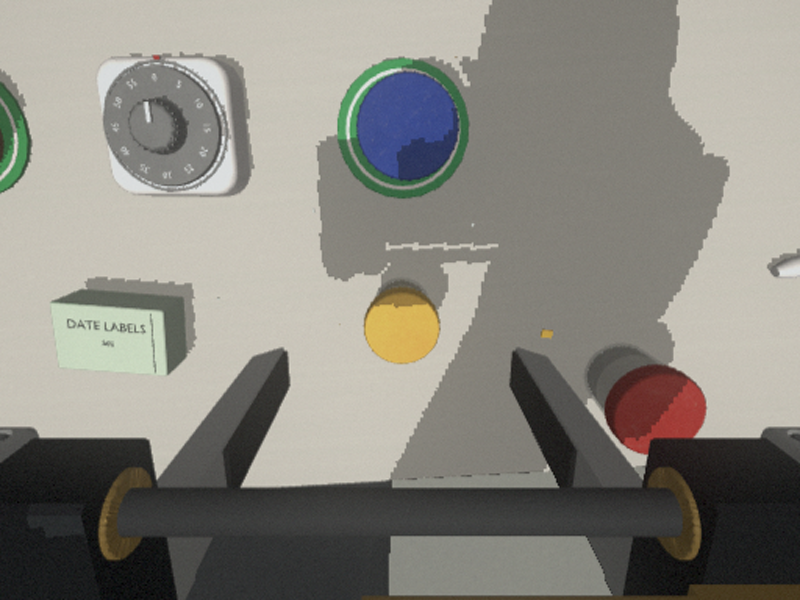

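The blue lid top is at (408,125) on its pad centred at (403,127), and the yellow lid top is at (402,328).

```bash
python3 -c "
from h import *
d=dict(np.load('w3.npz'));f=lambda x,y:(x*.64-.5,y*.64-.5)
print(plane(d,f(408,125.5),.063),plane(d,f(403,127),.003),'yel',plane(d,f(402,328),.046))"
echo '[0.094,0,0,0.4,0,0,0,0.094,0,0,1,0,0,0,0.094,0,0,1.4,0,0,0,0.094,0,0,1.6,0,0,0,0.07,0,0,1.6,0,0,0,0.05,0,0,1.6,0,0,0,0.03,0,0,1.6,0,0,0,0.03,0,0,1.6,0,0,0,0.03,0,0,1.6,0,0,0,0.03,0,0,1.6,0,0,0]' > next.json && python3 shift.py next.json 15;python3 -c "
from h import *
go((.5795,.2957),.12,np.radians(86))"
```

```text
[ 0.5463204  -0.18337343  0.063     ] [ 0.5498464 -0.1818628  0.003    ] yel [ 0.45090669 -0.1746473   0.046     ]
t: 13.8
ee_pos: [0.4489, -0.174, 0.0109]
ee_rot: [[0.998, -0.066, 0.001], [-0.066, -0.998, -0.0], [0.001, 0.0, -1.0]]
ft_force: [1.1, -0.0, 0.2]
grip_width: 0.0495
grasp_force: 0.0
shift [ 0.0993 -0.4773 -0.1091] rz 0.0035 q7 -1.508152227016859
```

```bash
echo '[0.03,0,0,0,0,0,0,0.03,0,0,0,0,0,0,0.03,0,0,0,0,0,0,0.03,0,0,-0.4,0,0,0,0.03,0,0,-1.2,0,0,0,0.03,0,0,-2,0,0,0,0.03,0.1,-0.7,-2.3,0,0,0,0.03,0.3,-1.5,-2.3,0,0,0,0.03,0.5,-2.4,-2.3,0,0,0,0.03,0.68,-3.3,-2.3,0,0,0]' > next.json && python3 shift.py next.json 15; echo '[0.03,0.18,-0.92,0,0,0,0,0.03,0.38,-1.84,0,0,0,0,0.03,0.56,-2.76,0,0,0,0,0.03,0.76,-3.68,0,0,0,0,0.03,0.96,-4.6,0,0,0,0,0.03,1.14,-5.5,0,0,0,0,0.03,1.26,-6,0,0,0,0,0.03,1.29,-6.246,0.2,0,0,0,0.03,1.29,-6.246,0.6,0,0,0,0.03,1.29,-6.246,1,0,0,0]' > next.json && python3 shift.py next.json; echo '[0.03,0,0,0.4,0,0,0,0.03,0,0,0.8,0,0,0,0.03,0,0,1,0,0,0,0.03,0,0,1.1,0,0,0,0.03,0,0,1.1,0,0,0]' > next.json && python3 shift.py next.json;python3 -c "
from h import *
go((.578,.2957),.014,np.radians(86))"
```

```text
t: 14.8
ee_pos: [0.4938, -0.0102, 0.1257]
ee_rot: [[0.998, -0.067, 0.001], [-0.067, -0.998, -0.0], [0.001, 0.0, -1.0]]
ft_force: [0.5, 0.3, -0.7]
grip_width: 0.0377
grasp_force: 15.0
t: 15.8
ee_pos: [0.578, 0.2946, 0.074]
ee_rot: [[0.998, -0.067, -0.001], [-0.067, -0.998, -0.001], [-0.001, 0.002, -1.0]]
ft_force: [0.4, -0.4, -0.1]
grip_width: 0.0376
grasp_force: 15.0
t: 16.3
ee_pos: [0.5782, 0.295, 0.0199]
ee_rot: [[0.998, -0.067, -0.001], [-0.067, -0.998, -0.001], [-0.001, 0.001, -1.0]]
ft_force: [0.2, 0.5, -0.4]
grip_width: 0.0379
grasp_force: 15.0
shift [-0.0002 -0.0007  0.0059] rz 0.003 q7 -2.236263099585411
```

Converted, -0.11 m is -2.2, 0.006 m is 0.12.

```bash
echo '[0.03,0,0,0.06,0,0,0,0.03,0,0,0.12,0,0,0,0.03,0,0,0.12,0,0,0,0.05,0,0,0.12,0,0,0,0.06,0,0,0.12,0,0,0,0.06,0,0,0.12,0,0,0,0.06,0,0,-0.6,0,0,0,0.07,0,0,-1.4,0,0,0,0.09,0,0,-2.2,0,0,0,0.094,0,0,-2.2,0,0,0]' > next.json && python3 shift.py next.json;python3 -c "
from h import *
go((.447,-.0105),.10,np.radians(82.1))"
```

```text
t: 17.3
ee_pos: [0.5824, 0.298, 0.1367]
ee_rot: [[0.998, -0.066, 0.01], [-0.066, -0.998, 0.006], [0.01, -0.006, -1.0]]
ft_force: [0.1, 1.1, 0.4]
grip_width: 0.0806
grasp_force: 0.0
shift [-0.115   0.317   0.0336] rz 0.0715 q7 -2.221060349473361
```

```bash
echo '[0.094,-0.3,0.9,0,0,0,0.01,0.094,-0.6,1.8,0,0,0,0.02,0.094,-0.92,2.7,0,0,0,0.03,0.094,-1.24,3.6,0,0,0,0.04,0.094,-1.56,4.5,0,0,0,0.05,0.094,-1.88,5.4,0,0,0,0.06,0.094,-2.08,6,0.2,0,0,0.0715,0.094,-2.212,6.27,0.4,0,0,0.0715,0.094,-2.212,6.27,0.6,0,0,0.0715,0.094,-2.212,6.27,0.6,0,0,0.0715]' > next.json && python3 shift.py next.json;python3 -c "
from h import *
wrist('w4');go((.447,-.0105),.006,np.radians(82.1))"
```

```text
t: 18.3
ee_pos: [0.447, -0.0091, 0.0994]
ee_rot: [[0.991, -0.137, -0.002], [-0.137, -0.991, 0.0], [-0.002, -0.0, -1.0]]
ft_force: [0.2, 0.2, -0.7]
grip_width: 0.0941
grasp_force: 0.0
shift [-0.0003  0.0021  0.0939] rz 0.0015 q7 -1.860369510033914
```

View pics/w4.png

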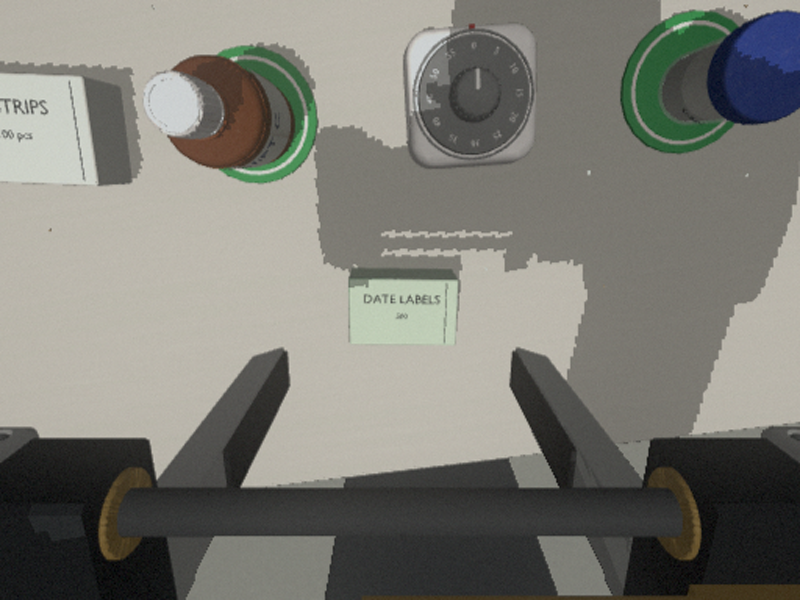

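The green carton's top corners are (349,279), (458,280), (456,345) and (349,344), nearly square to the fingers. The bottle and blue jar stand on their pads.

```bash
python3 -c "
from h import *
d=dict(np.load('w4.npz'))
P=np.array([plane(d,(x*.64-.5,y*.64-.5),.028)[:2] for x,y in[(349,279),(458,280),(456,345),(349,344)]])
v=P[0]+P[3]-P[1]-P[2];a=np.arctan2(v[1],v[0]);c=P.mean(0);w=P[0]+P[1]-P[2]-P[3];print(c,np.linalg.norm(v)/2,np.linalg.norm(w)/2,np.degrees(a))
go(c,.006,a)
"
```

```text
[ 0.44801751 -0.01071376] 0.061352080846009585 0.03887413950891901 81.51210303393601
shift [0.0008 0.0022 0.0939] rz 0.0118 q7 -1.860369510033914
```

Converted, 0.0925 m is 1.85, 0.088 m is 1.76.

```bash
echo '[0.094,0.02,0.02,0.4,0,0,0.006,0.094,0.02,0.02,1,0,0,0.006,0.094,0.02,0.02,1.5,0,0,0.006,0.094,0.02,0.02,1.76,0,0,0.006,0.094,0.02,0.02,1.85,0,0,0.006,0.08,0.02,0.02,1.85,0,0,0.006,0.05,0.02,0.02,1.85,0,0,0.006,0.05,0.02,0.02,1.85,0,0,0.006,0.05,0.02,0.02,1.85,0,0,0.006,0.05,0.02,0.02,1.85,0,0,0.006]' > next.json && python3 shift.py next.json 15; echo '[0.05,0,0,0,0,0,0,0.05,0,0,0,0,0,0,0.05,0,0,-0.2,0,0,0,0.05,0,0,-0.6,0,0,0,0.05,0,0,-1.2,0,0,0,0.05,0,0,-2,0,0,0,0.05,0,0,-2.7,0,0,0,0.05,0,0,-2.7,0,0,0]' > next.json && python3 shift.py next.json;python3 -c "
from h import *
go((.5727,.1768),.0407,np.radians(80.0))"
```

```text
t: 19.35
ee_pos: [0.4487, -0.0106, 0.0084]
ee_rot: [[0.99, -0.143, 0.001], [-0.143, -0.99, -0.0], [0.001, -0.0, -1.0]]
ft_force: [-0.2, 0.0, 2.6]
grip_width: 0.0625
grasp_force: 15.0
t: 20.15
ee_pos: [0.4509, -0.0108, 0.1471]
ee_rot: [[0.99, -0.144, 0.008], [-0.144, -0.99, -0.0], [0.008, -0.001, -1.0]]
ft_force: [0.8, 0.4, -0.5]
grip_width: 0.0631
grasp_force: 15.0
shift [ 0.0926 -0.203   0.1074] rz 0.0302 q7 -2.0496441333348674
```

Converted, -0.2033 m is -4.066, 0.0955 m is 1.91.

```bash
echo '[0.05,0.3,-0.6,0,0,0,0.005,0.05,0.66,-1.4,0,0,0,0.01,0.05,1.04,-2.2,0,0,0,0.015,0.05,1.42,-3,0,0,0,0.02,0.05,1.76,-3.7,0,0,0,0.026,0.05,1.91,-4.066,0.2,0,0,0.026,0.05,1.91,-4.066,0.6,0,0,0.026,0.05,1.91,-4.066,1.2,0,0,0.026,0.05,1.91,-4.066,1.6,0,0,0.026,0.05,1.91,-4.066,1.6,0,0,0.026]' > next.json && python3 shift.py next.json; echo '[0.05,0,0,0,0,0,0,0.05,0,0,0,0,0,0]' > next.json && python3 shift.py next.json;python3 -c "
from h import *
go((.5727,.1768),.0423,np.radians(80.0))"
```

```text
t: 21.15
ee_pos: [0.5687, 0.1753, 0.0594]
ee_rot: [[0.986, -0.169, -0.007], [-0.169, -0.986, -0.003], [-0.007, 0.004, -1.0]]
ft_force: [0.1, -0.8, -0.5]
grip_width: 0.0626
grasp_force: 15.0
t: 21.35
ee_pos: [0.5725, 0.177, 0.0639]
ee_rot: [[0.986, -0.169, 0.001], [-0.169, -0.986, 0.001], [0.001, -0.001, -1.0]]
ft_force: [0.5, -0.5, -0.3]
grip_width: 0.0625
grasp_force: 15.0
shift [0.0002 0.0001 0.0216] rz 0.0047 q7 -2.3765174170399557
```

Converted, 0.0215 m is 0.43, 0.021 m is 0.42.

```bash
echo '[0.05,0,0,0.16,0,0,0.004,0.05,0,0,0.28,0,0,0.004,0.05,0,0,0.36,0,0,0.004,0.05,0,0,0.4,0,0,0.004,0.05,0,0,0.42,0,0,0.004,0.05,0,0,0.43,0,0,0.004,0.05,0,0,0.43,0,0,0.004]' > next.json && python3 shift.py next.json
```

```text
t: 22.05
ee_pos: [0.5716, 0.1766, 0.0425]
ee_rot: [[0.985, -0.173, -0.0], [-0.173, -0.985, -0.001], [-0.0, 0.001, -1.0]]
ft_force: [-3.1, -1.3, 7.5]
grip_width: 0.0628
grasp_force: 15.0
```

```bash
echo '[0.063,0,0,0,0,0,0,0.07,0,0,0,0,0,0,0.08,0,0,0,0,0,0,0.08,0,0,0,0,0,0,0.08,0,0,-0.4,0,0,0,0.08,0,0,-1.2,0,0,0,0.08,0,0,-2,0,0,0,0.08,-0.6,0.6,-2.8,0,0,0,0.08,-1.3,1.2,-3.4,0,0,-0.05,0.08,-2,1.8,-4,0,0,-0.1]' > next.json && python3 shift.py next.json; echo '[0.08,-0.4,0.6,-1,0,0,0,0.08,-0.4,0.6,-1,0,0,0,0.08,-0.4,0.6,-1,0,0,0]' > next.json && python3 shift.py next.json;python3 -c "
from h import *
print(bot.sense()['ee_pos']);wrist('w5')"
```

```text
t: 23.05
ee_pos: [0.4699, 0.1125, 0.2324]
ee_rot: [[0.997, -0.072, 0.0], [-0.072, -0.997, -0.0], [0.0, 0.0, -1.0]]
ft_force: [0.6, -0.7, 1.1]
grip_width: 0.08
grasp_force: 0.0
t: 23.35
ee_pos: [0.4497, 0.084, 0.283]
ee_rot: [[0.997, -0.076, 0.004], [-0.076, -0.997, -0.0], [0.004, -0.0, -1.0]]
ft_force: [0.3, 0.4, -0.4]
grip_width: 0.0797
grasp_force: 0.0
[0.44969265 0.08404713 0.28303867]
```

View pics/w5.png

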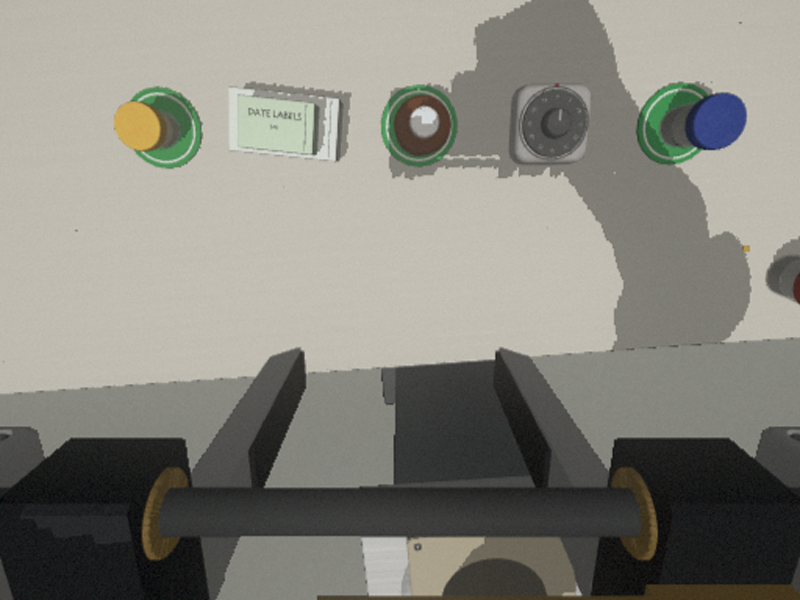

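All four items are in place: yellow (138,126), cartons (284,124), bottle (422,125) and blue (715,121). I'll measure it with a crop after settling.

```bash
echo '[0.08,0,0,0,0,0,0,0.08,0,0,0,0,0,0,0.08,0,0,0,0,0,0]' > next.json && python3 shift.py next.json >/dev/null
python3 - <<'E'
from h import *
d=wrist('w6');im=d['img']
o=np.zeros((600,800,3),np.uint8)
for i,x in enumerate((67,142,236,405)):
    o[(i//2)*300:(i//2)*300+300,(i%2)*400:(i%2)*400+400]=cv2.resize(im[50:110,x:x+80],(400,300),interpolation=cv2.INTER_CUBIC)
cv2.imwrite('pics/c6.png',o[:,:,::-1])
hsv=cv2.cvtColor(im,cv2.COLOR_RGB2HSV)
E
```

```text
(no output)
```

View pics/c6.png

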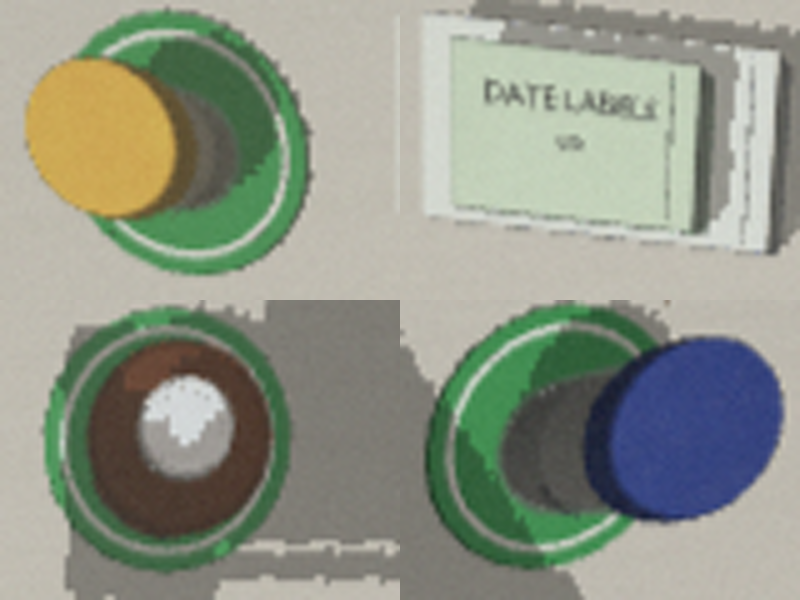

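Crop picks: yellow top (101,137), bottle cap (186,127) with its pad (168,139), blue top (297,130). Both cartons' top corners are also clear.

Run:
```python
from h import *
d=dict(np.load('w6.npz'))
g=lambda x0,p,z:plane(d,(x0+p[0]/5-.5,50+p[1]/5-.5),z)[:2]
print('yel',g(67,(101,137),.049)-(.5795,.2957));print('bottle',g(236,(186,127),.101),'pad',g(236,(168,139),.003));print('blue',g(405,(297,130),.063)-(.546,-.1822))
C=[]
for c,z in(([(52,37),(300,67),(293,234),(52,206)],.062),([(23,14),(380,50),(370,253),(24,214)],.034)):
    P=np.array([g(142,p,z) for p in c]);v=P[0]+P[3]-P[1]-P[2];print(P.mean(0),np.linalg.norm(v)/2,np.degrees(np.arctan2(v[1],v[0])));C.append(P.mean(0))
print('diff',C[0]-C[1])
```

```text
yel [ 0.00011434 -0.00070155]
bottle [0.56028196 0.05799091] pad [0.5651162 0.0574626]
blue [-0.00095153  0.00015111]
[0.5697817  0.17607304] 0.0611004927818082 79.41036539754464
[0.57259305 0.17604622] 0.09400705664217239 80.04197206842962
diff [-2.81135083e-03  2.68155493e-05]
```

Every placement is within tolerance, by at least 7 mm, and the white carton hasn't moved. I'm handing the job in.

```bash
python3 -c "
from plant import bot
print(bot.hand_in())"
```

```text
the job is handed in; nothing more can be done
None
```

The layout is done and handed in at about 24 s of robot time: the bottle is on the middle pad, the blue-lidded jar on the right, the yellow-lidded jar on the left, and the green carton on the white one. My last camera check put every item within 5 mm of centre; the hand-in returned no verdict.

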